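# Thread a guide rod through both bushings of an alignment fixture

### The job

Slide the blue guide head of the alignment fixture fully home so that its brass bushing stands right over the lower one, then take the steel guide rod out of its holder by its black grip and thread it down through the upper and then the lower bushing. Finish while still holding the rod in the gripper, with its foot sticking out in the open gap below the lower bushing, clear of the base plate; leave the flux bottle, the solder spool and the motor where they are.

Things in the scene. Friction and masses are not known exactly. Their poses are not given: they have to be found in the camera images.
- fixture: alignment fixture, fixed to the worktop: grey base plate 160 x 84 mm, 12 mm thick, with an aluminium bridge (40 mm along x, 72 mm along y, 58 mm high) that carries the lower bushing. Origin on the worktop on the bushings' vertical axis; the base plate reaches from x = -118 mm to x = +42 mm; z up; the guide head slides along its x axis, and +x is the way home. Open gap under the lower bushing: from the base plate's top (z = 12 mm) to z = 44 mm
- lower_bushing (a point): centre of the mouth (top) of the fixed lower brass bushing, 62 mm above the worktop; bore 13 mm, 18 mm long (its lower face is at 44 mm), with a 3 mm countersink widening to about 19 mm; vertical axis
- guide_head (a joint): blue sliding guide head with the upper bushing, on rails of the fixture; value = distance in m from home: 0 is home against its stop (the two bushings in line), up to 0.046 drawn back along the fixture's -x; it stays where it is left (about 3 N of friction) and needs no grip, only a push, to go home
- upper_bushing (a point): centre of the mouth (top) of the upper brass bushing on the guide head, 118 mm above the worktop; same bore, length (lower face at 100 mm) and countersink as the lower one; moves with the head
- head_grip (a point): centre of the upright orange post on top of the guide head, to push or pinch: 26 mm along the fixture's x, 16 mm along its y, standing free from z = 116 to 161 mm (this point is 143 mm above the worktop), 56 mm behind (-x of) the upper bushing's axis; moves with the head
- rod: loose guide rod, about 0.13 kg, standing upright in the holder: steel shaft 10 mm thick, 145 mm long, foot bevelled to 7.6 mm, with a black cylindrical grip on top, 18 mm thick and 40 mm high (185 mm in all). Origin at the centre of the foot, z along the rod to the grip
- rod_grip (a point): middle of the rod's black grip, on its axis, 165 mm above the foot
- holder: grey rod holder, fixed to the worktop: block 74 x 74 mm, 50 mm high, on an 8 mm flange 104 mm long along x; vertical socket in the middle, 11.6 mm wide and 40 mm deep (its floor is 10 mm above the worktop). Origin under the socket
- flux: loose small amber flux bottle with a white cap, 23 mm wide, 38 mm high, a bystander; origin under its middle
- solder: loose spool of solder, 44 mm wide, 46 mm high, a bystander; origin under its middle
- motor: loose small black brushless motor, 28 mm, with wires, 80 mm overall, 32 mm high, a bystander; origin at its underside in the middle of motor and wires
Mind the look-alikes: they are no part of the job. Of the things shaped like the rod, the steel one is meant.

How it is judged:
By the outcome, as a careful person would: the job done as asked, in the order asked, and still so for the second after the job is handed in, while the arm keeps its last pose, push and grip.
It also fails if it takes over 51 s, if anything falls off the work surface, if the arm or the gripper's body presses on something with over 40 N, if the wrist force passes 120 N, or if a joint passes its speed limit or range.

### The arm

A 7-joint arm with a two-finger parallel gripper is mounted at the origin on a cart in front of the work surface, level with it; the furniture and walls round the work are solid. World frame = base frame: x ahead of the robot, y to its left, z up, the work surface at z = 0. Lengths are in m, angles in rad, forces in N, time in s.
With the tool pointing down it reaches from about 0.425 to 0.975 m from the base axis. Payload 16.7 kg.
Tool frame: the origin (TCP) lies on the centre line of the jaws, within the pads' length; the fingertips stand tip_extent ahead of it and the grasp point (between the pads) lies 5 mm behind it (tip_extent is the distance from the TCP to the fingertips, in m); z points along the fingers, y is the line along which they close (so a half turn about z gives the same grasp; the last joint's range is limited). The gripper opens to 85 mm and grips with 20 to 120 N. Pads are 22 mm wide; open, the fingers measure 114 mm over their backs; the gripper's body (76 mm by 85 mm) begins 54 mm behind the grasp point. The pads swing forward as they close: fully open they stand 13 mm farther back than shut.
Start: joints at [1.181, 0.426, 0.074, 1.606, -0.034, 1.111, -0.067], TCP at [0.16, -0.656, 0.245] pointing down, gripper open.
Joint ranges: [-2.85, 2.85], [-0.5, 2.14], [-1.23, 1.37], [0.21, 2.46], [-1.02, 4.16], [0.16, 2.05], [-2.73, 2.73]. Speed limits (rad/s): [1.89, 1.89, 2.39, 2.39, 3.01, 3.01, 3.01].

### API

Orientations are given as a unit quaternion [w, x, y, z].
In Python, from workcell import get_obs, grab_frame, get_calibration, job_done, tip_extent gives the robot as it stands.
- The arm moves only by the shell command python3 -m creep 'ROWS' [FORCE]. ROWS is JSON, a list of rows, each a list of 3 entries, a list of its own where there are three numbers: the turn, a rotation vector about the world's x, y, z in rad, then the shift along the world's x, y, z in mm, then the closure, from 0 (fully open) to 1 (shut). In form: [[[ax, ay, az], [tx, ty, tz], fingers], ...]. A call has 1 to 10 rows; each row is the pose to reach, as a shift and turn from the pose commanded when the call began; what a row does not reach only later rows make up. A row lasts 1/12 s, in which the tool goes at most 41.7 mm and 7.16 degrees, less where a joint would pass 70% of its speed; a pose out of reach is approached as far as the arm can. A call with a gripper value outside its range is refused whole. The fingers move at their own pace and stop on an object; FORCE is the grip in N (left out, the last holds). Time passes only in rows, so rows that repeat a pose let the fingers close. It gives the time, the measured TCP pose, the force, the opening and the grip force at its end, in the units of the state.
- get_obs(): the state, without advancing time (a new reading comes with each control period).
- grab_frame(name): name is "side" or "top" or "wrist"; returns the picture (420x560x3 uint8, red, green, blue); there is no depth.
- get_calibration(name): a dict with "vertical_fov" (degrees; the focal length in pixels is half the picture's height over the tangent of half this angle, whatever the lens; pixels are square), "cx", "cy" (the principal point, pixels), "world_to_cam" (4x4, takes a point from world to camera coordinates); the wrist camera has in their place "mount" (4x4, takes a point from camera to tool coordinates, whose origin is the TCP and whose axes are the flange's). Camera axes: x right, y up, looking along -z (the intrinsics and any distortion apply to the point x, -y, -z); pixel columns grow to the right and rows downward; lengths in m; the calibration is good to about 2 mm. A picture is of the moment at which its call begins: read the wrist's pose just before it. get_calibration takes no time and is no camera call.
- job_done(): hands the job in; it is judged then, once.
The state is a dict: "time_s": time; "q": joint angles; "joint_velocities": joint speeds; "joint_torque": joint torques, N m; "tcp_pos": TCP position; "eef_rot": TCP orientation; "ft_force": force on the tool from outside, world axes, zero at the start; "wrist_torque": the same for the moment, N m; "width": finger opening in m; "finger_force": force on a finger pad.
Only numpy, scipy, OpenCV 4.12 (cv2) and the standard library are available. Lean on these libraries where they do the work, as an engineer would, in place of code of your own. Each camera call takes 0.05 s, during which the arm holds its last target. There are 200 camera calls.

## Working session

There is one attempt and no reset: what is moved stays moved. The work goes in short steps, Python scripts to look and compute and a shell command to move; the robot and the scene stay as the last step left them, time stands still between calls to the robot, and variables do not carry over. Pictures are saved under pics/ and viewed, at most 12 in all, crops included, and the job is handed in when it is done.

```bash
mkdir -p pics; python3 - <<'E'
from workcell import *
import cv2
for n in("side","top"):
    cv2.imwrite(f"pics/{n}0.png",grab_frame(n)[:,:,::-1])
    c=get_calibration(n);print(n,c)
print(get_calibration("wrist"));print(get_obs());print(tip_extent() if callable(tip_extent) else tip_extent)
E
```

```text
side {'vertical_fov': 50.75907812892144, 'cx': 276.7883964095353, 'cy': 204.17024237033502, 'world_to_cam': array([[ 0.95481808, -0.2966846 ,  0.01734005, -0.59183154],
       [ 0.19420452,  0.66704509,  0.71926035, -0.1948683 ],
       [-0.22496006, -0.68339527,  0.69452421, -0.82650124],
       [ 0.        ,  0.        ,  0.        ,  1.        ]])}
top {'vertical_fov': 47.2651383618676, 'cx': 283.85606353791155, 'cy': 213.46613556476262, 'world_to_cam': array([[-0.06842606, -0.99764553, -0.00461161,  0.02795557],
       [ 0.97296672, -0.06775397,  0.22078308, -0.63126731],
       [-0.22057571,  0.01062037,  0.97531203, -0.98966629],
       [ 0.        ,  0.        ,  0.        ,  1.        ]])}
{'vertical_fov': 67.54359619534077, 'cx': 281.13374325963304, 'cy': 204.88639396126888, 'mount': array([[ 1.26812056e-04,  9.55474159e-01,  2.95074762e-01,
         7.56550486e-02],
       [ 9.99999989e-01, -9.89058457e-05, -1.09497929e-04,
         4.17975521e-04],
       [-7.54378224e-05,  2.95074772e-01, -9.55474161e-01,
        -1.29547138e-01],
       [ 0.00000000e+00,  0.00000000e+00,  0.00000000e+00,
         1.00000000e+00]])}
{'time_s': 0.1, 'q': array([ 1.18148633,  0.42664824,  0.07385187,  1.60656272, -0.03408053,
        1.11079365, -0.06709547]), 'joint_velocities': array([-0.00062978, -0.00091373, -0.00110975, -0.00259868, -0.00151398,
       -0.0006173 ,  0.00046083]), 'joint_torque': array([ 8.83028522e-03, -9.51535177e+01,  3.77173305e+00, -4.64401853e+01,
        1.97035773e-02,  6.40817234e-03, -1.83981513e-05]), 'tcp_pos': array([ 0.1602092 , -0.65534102,  0.24468604]), 'eef_rot': array([-5.64564311e-04,  9.92820916e-01,  1.19608929e-01, -1.16595946e-04]), 'ft_force': array([ 0.29271053, -0.02431062,  0.51844715]), 'wrist_torque': array([-0.04112343,  0.00599491,  0.03206623]), 'finger_force': 0.0, 'width': 0.08523325303446162}
0.014
```

View pics/top0.png

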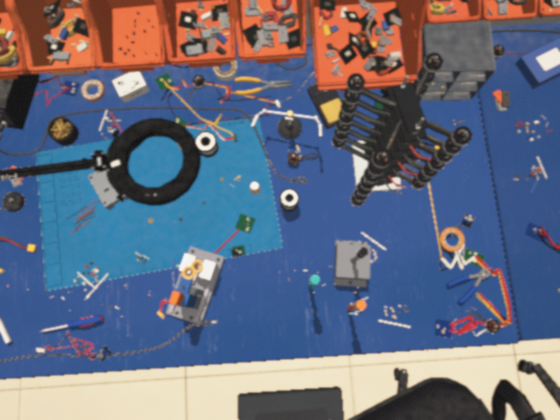

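View pics/side0.png

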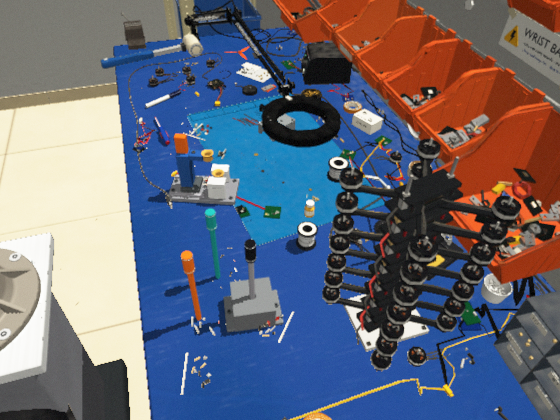

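Top view: the holder is at about (353,262), the fixture at about (195,285). Side view: steel rod in the holder, black grip at about (250,250); the teal (210,215) and orange (187,258) rods are look-alikes. Next I'll confirm with an enlarged crop.

```bash
python3 - <<'E'
import cv2,numpy as np
t=cv2.imread("pics/top0.png");s=cv2.imread("pics/side0.png")
R=lambda im,x,y,w,h:cv2.resize(im[y:y+h,x:x+w],(400,300),interpolation=cv2.INTER_CUBIC)
a=np.hstack([R(t,150,235,100,75),R(t,310,225,80,60)])
b=np.hstack([R(s,155,125,100,75),R(s,170,200,180,135)])
cv2.imwrite("pics/crop1.png",np.vstack([a,b]))
E
```

```text
(no output)
```

View pics/crop1.png

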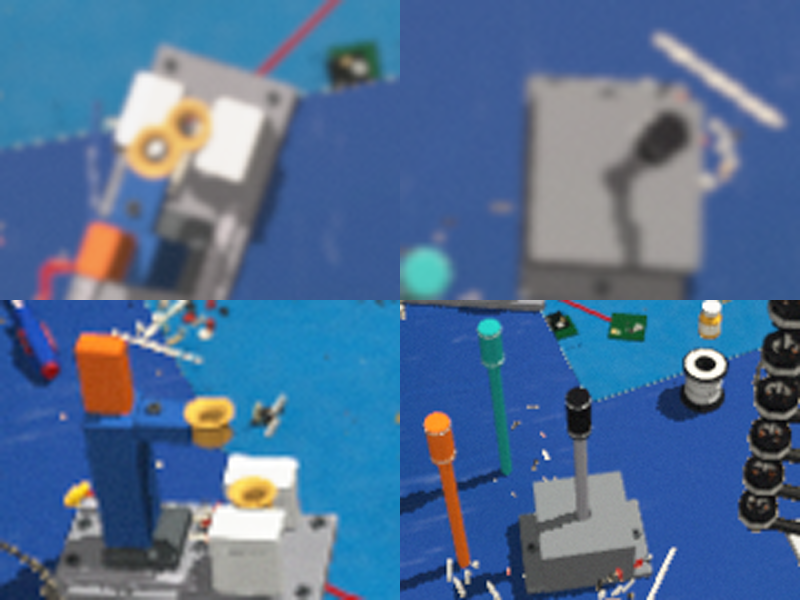

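Steel rod confirmed: black grip, grey shaft, standing in the holder. The teal and orange ones stand loose with no holder, so they are the decoys. Upper bushing is at top (188.8,273) / side (207,153), lower at top (196.8,266.3) / side (217.5,172), grip top at top (363,252) / side (250,242).

```bash
cat > h.py <<'E'
import numpy as np
from workcell import *
from scipy.spatial.transform import Rotation as Ro
def ray(n,u,v,pose=None):
    c=get_calibration(n);f=210/np.tan(np.radians(c["vertical_fov"]/2))
    d=np.array([(u-c["cx"])/f,-(v-c["cy"])/f,-1])
    if n=="wrist":
        o=pose; R=Ro.from_quat(np.roll(o["eef_rot"],-1)).as_matrix()
        T=np.eye(4);T[:3,:3]=R;T[:3,3]=o["tcp_pos"];M=T@c["mount"]
    else: M=np.linalg.inv(c["world_to_cam"])
    return M[:3,3],M[:3,:3]@d
def onz(n,u,v,z,pose=None):
    o,d=ray(n,u,v,pose); return o+d*(z-o[2])/d[2]
E
python3 - <<'E'
from h import *
np.set_printoptions(precision=4,suppress=True)
for nm,t,s,z in [("up",(188.8,273),(207,153),.118),("low",(196.8,266.3),(217.5,172),.062),("post",(178,295.5),(180.7,135.5),.161),("grip",(363,252),(250,242),.195),("sock",None,(253.3,297.7),.05)]:
    print(nm,onz("top",*t,z) if t else "",onz("side",*s,z))
print(get_calibration("wrist").keys())
E
```

```text
up [0.5095 0.1881 0.118 ] [0.5127 0.1868 0.118 ]
low [0.5292 0.1813 0.062 ] [0.5313 0.1826 0.062 ]
post [0.4625 0.2017 0.161 ] [0.4629 0.2071 0.161 ]
grip [ 0.5179 -0.1597  0.195 ] [ 0.5223 -0.1598  0.195 ]
sock  [ 0.5231 -0.1662  0.05  ]
dict_keys(['vertical_fov', 'cx', 'cy', 'mount'])
```

```bash
python3 -m creep '[[[0,0,0.12],[40,40,20],0],[[0,0,0.24],[80,80,40],0.5],[[0,0,0.36],[115,115,60],1],[[0,0,0.48],[150,145,80],1],[[0,0,0.6],[180,175,90],1],[[0,0,0.72],[210,205,90],1],[[0,0,0.84],[240,235,90],1],[[0,0,0.96],[265,265,90],1],[[0,0,1.08],[280,295,90],1],[[0,0,1.2],[290,330,90],1]]'; python3 -c "from h import *;print(get_obs()['q'])"
```

```text
time_s: 0.93
tcp_pos: [0.4333, -0.3592, 0.3343]
eef_rot: [0.0, 0.75, 0.662, 0.0]
ft_force: [1.0, -0.4, -0.4]
width: 0.0
finger_force: 0.0
[ 0.84139917  0.19044406 -0.30487659  1.73366276  0.06023238  1.2265466
  0.39648494]
```

```bash
python3 -m creep '[[[0,0,0.12],[0,40,0],1],[[0,0,0.24],[0,80,0],1],[[0,0,0.36],[0,120,0],1],[[0,0,0.48],[0,160,0],1],[[0,0,0.6],[0,200,0],1],[[0,0,0.72],[0,240,0],1],[[0,0,0.84],[0,280,0],1],[[0,0,0.96],[0,320,0],1],[[0,0,1.08],[0,360,0],1],[[0,0,1.2],[0,400,0],1]]' && python3 -m creep '[[[0,0,0.12],[-10,40,0],1],[[0,0,0.15],[-18,80,0],1],[[0,0,0.15],[-28,115,0],1],[[0,0,0.15],[-28,145,-20],1],[[0,0,0.15],[-28,145,-35],1],[[0,0,0.15],[-28,145,-35],1],[[0,0,0.15],[-28,145,-35],1]]'; python3 - <<'E'
from h import *;import cv2
print(get_obs()['q']);o=get_obs();cv2.imwrite("pics/w1.png",grab_frame("wrist")[:,:,::-1]);print(o['tcp_pos'],o['eef_rot'])
E
```

```text
time_s: 1.77
tcp_pos: [0.4312, 0.041, 0.3344]
eef_rot: [0.0, 0.246, 0.969, -0.0]
ft_force: [1.2, -0.3, 0.7]
width: 0.0001
finger_force: 0.0
time_s: 2.35
tcp_pos: [0.4035, 0.1837, 0.2991]
eef_rot: [-0.001, 0.175, 0.985, -0.0]
ft_force: [-0.4, 0.1, -0.2]
width: 0.0001
finger_force: 0.0
[ 0.32426051  0.04492747 -0.90002788  1.98722904  0.03811196  1.1284814
  0.62764601]
[0.40347045 0.18367597 0.29906731] [-9.02889676e-04  1.74843199e-01  9.84595821e-01 -3.32328924e-04]
```

View pics/w1.png

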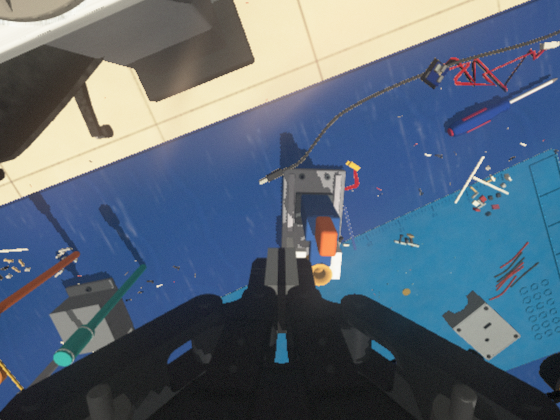

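Wrist view: orange post at about (327,243), upper bushing at (322,273), base plate sides vertical in the picture, so the yaw fits.

```bash
python3 - <<'E'
from h import *;import cv2
o=get_obs();im=cv2.imread("pics/w1.png");hsv=cv2.cvtColor(im,cv2.COLOR_BGR2HSV)
m=cv2.inRange(hsv,(3,150,180),(14,255,255));m[:200]=0;m[290:]=0;m[:,:290]=0;m[:,360:]=0
ys,xs=np.where(m);print(xs.min(),xs.max(),ys.min(),ys.max(),xs.mean(),ys.mean())
for v in range(215,262,4):
    r=xs[ys==v]; print(v,r.min() if len(r) else 0,r.max() if len(r) else 0, im[v,326])
print(onz("wrist",327,243,.161,o),onz("wrist",322,273,.118,o))
g=cv2.Canny(im,60,120)[165:200,275:355]
c,_=cv2.findContours(cv2.inRange(hsv,(0,0,110),(180,60,200))[165:250,275:355],0,2)
k=max(c,key=cv2.contourArea);print(cv2.minAreaRect(k))
E
```

```text
320 336 232 255 327.88524590163934 243.327868852459
215 0 0 [95 70 56]
219 0 0 [ 56  71 125]
223 0 0 [ 58  73 127]
227 0 0 [ 56  71 125]
231 0 0 [ 63  93 174]
235 321 336 [ 88 147 249]
239 321 335 [ 91 152 250]
243 321 336 [ 89 150 250]
247 320 335 [ 92 151 250]
251 320 335 [ 93 152 250]
255 323 332 [ 91 139 241]
259 0 0 [174 119  83]
[0.46083239 0.20768586 0.161     ] [0.51382178 0.19118365 0.118     ]
((55.5, 38.0), (66.0, 29.0), 90.0)
```

```bash
python3 -m creep '[[[0,0,0],[8,18,0],1],[[0,0,0],[16,36,0],1],[[0,0,0],[16,36,-40],1],[[0,0,0],[16,36,-80],1],[[0,0,0],[16,36,-120],1],[[0,0,0],[16,36,-150],1],[[0,0,0],[16,36,-157],1],[[0,0,0],[16,36,-157],1],[[0,0,0],[16,36,-157],1]]' && python3 -m creep '[[[0,0,0],[5,-2,0],1],[[0,0,0],[9,-3,0],1],[[0,0,0],[14,-5,0],1],[[0,0,0],[18,-6,0],1],[[0,0,0],[21,-7,0],1],[[0,0,0],[24,-8,0],1],[[0,0,0],[26,-9,0],1],[[0,0,0],[28,-9,0],1],[[0,0,0],[28,-9,0],1]]'
```

```text
time_s: 3.15
tcp_pos: [0.4208, 0.2202, 0.144]
eef_rot: [0.001, 0.175, 0.984, 0.0]
ft_force: [0.1, 0.5, -0.3]
width: -0.0001
finger_force: 0.0
time_s: 3.9
tcp_pos: [0.448, 0.211, 0.1422]
eef_rot: [-0.0, 0.175, 0.985, -0.0]
ft_force: [0.1, 0.1, -0.3]
width: -0.0
finger_force: 0.0
```

```bash
python3 -m creep '[[[0,0,0],[3,-1,0],1],[[0,0,0],[5,-2,0],1],[[0,0,0],[7,-2,0],1],[[0,0,0],[8,-3,0],1],[[0,0,0],[8,-3,0],1]]' ; python3 - <<'E'
from h import *;import cv2
o=get_obs();cv2.imwrite("pics/w2.png",cv2.resize(grab_frame("wrist")[120:330,140:420,::-1],(800,600),interpolation=2));print(o['tcp_pos'],o['ft_force'])
cv2.imwrite("pics/s2.png",grab_frame("side")[:,:,::-1]);cv2.imwrite("pics/t2.png",grab_frame("top")[:,:,::-1])
E
```

```text
time_s: 4.32
tcp_pos: [0.4559, 0.2084, 0.1423]
eef_rot: [-0.0, 0.175, 0.985, 0.0]
ft_force: [-2.0, 1.3, -1.2]
width: -0.0002
finger_force: 1.4
[0.45585696 0.20841726 0.14232495] [-2.00330767  1.29703412 -1.15069787]
```

View pics/w2.png

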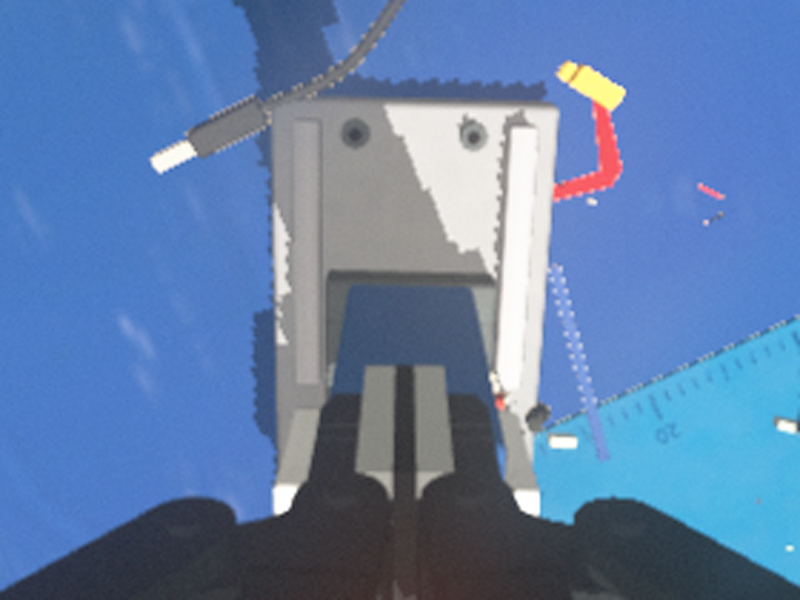

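```bash
python3 -m creep '[[[0,0,0],[3,-1,0],1],[[0,0,0],[6,-2,0],1],[[0,0,0],[8,-3,0],1],[[0,0,0],[8,-3,0],1],[[0,0,0],[8,-3,0],1]]' ; python3 -m creep '[[[0,0,0],[2,-1,0],1],[[0,0,0],[4,-1,0],1],[[0,0,0],[4,-1,0],1],[[0,0,0],[4,-1,0],1]]'
```

```text
time_s: 4.88
tcp_pos: [0.4564, 0.2082, 0.142]
eef_rot: [-0.005, 0.172, 0.985, -0.001]
ft_force: [-57.8, 13.7, 34.9]
width: -0.0002
finger_force: 30.2
time_s: 5.22
tcp_pos: [0.4567, 0.2083, 0.1415]
eef_rot: [-0.008, 0.171, 0.985, -0.002]
ft_force: [-84.4, 18.1, 48.2]
width: 0.0
finger_force: 43.3
```

It's home against the stop. I'll back off and go up, then check.

```bash
python3 -m creep '[[[0,0,0],[-12,4,0],1],[[0,0,0],[-24,8,0],1],[[0,0,0],[-32,11,0],1],[[0,0,0],[-32,11,40],1],[[0,0,0],[-32,11,80],0.7],[[0,0,0],[-32,11,120],0.4],[[0,0,0],[-32,11,150],0],[[0,0,0],[-32,11,150],0]]' ; python3 - <<'E'
from h import *;import cv2
cv2.imwrite("pics/s3.png",grab_frame("side")[:,:,::-1]);cv2.imwrite("pics/t3.png",grab_frame("top")[:,:,::-1])
R=lambda im,x,y,w,h:cv2.resize(im[y:y+h,x:x+w],(400,300),interpolation=cv2.INTER_CUBIC)
cv2.imwrite("pics/c3.png",np.hstack([R(cv2.imread("pics/t3.png"),150,235,100,75),R(cv2.imread("pics/s3.png"),155,125,100,75)]))
E
```

```text
time_s: 5.88
tcp_pos: [0.4381, 0.2164, 0.2983]
eef_rot: [0.004, 0.175, 0.984, 0.002]
ft_force: [0.3, 0.6, 1.4]
width: 0.0483
finger_force: 0.0
```

View pics/c3.png

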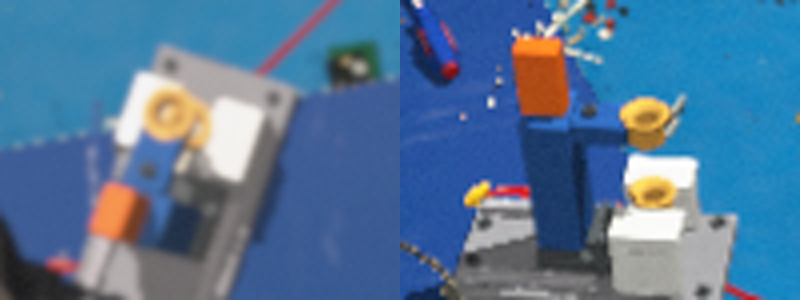

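Head is home: upper bushing at side (216,153) directly above lower (218.5,173). Now the rod.

```bash
python3 -m creep '[[[0,0,0],[10,-38,10],0],[[0,0,0],[20,-77,20],0],[[0,0,0],[31,-115,30],0],[[0,0,0],[41,-154,30],0],[[0,0,0],[51,-192,30],0],[[0,0,0],[62,-231,30],0],[[0,0,0],[72,-270,30],0],[[0,0,0],[82,-308,30],0],[[0,0,0],[93,-347,30],0],[[0,0,0],[103,-385,30],0]]'; python3 -m creep '[[[0,0,0],[0,0,0],0],[[0,0,0],[0,0,0],0],[[0,0,0],[0,0,0],0]]'; python3 - <<'E'
from h import *;import cv2
o=get_obs();im=grab_frame("wrist")[:,:,::-1];cv2.imwrite("pics/w4.png",im);print(o['tcp_pos'],o['eef_rot'],o['q'])
for n,uv,z in[("top",(192,263),.118),("side",(216.25,153.5),.118),("side",(218.75,173),.062)]:print(onz(n,*uv,z))
E
```

```text
time_s: 6.82
tcp_pos: [0.5385, -0.1724, 0.3209]
eef_rot: [-0.001, 0.175, 0.984, -0.0]
ft_force: [1.2, 1.0, 0.1]
width: 0.0856
finger_force: 0.0
time_s: 7.07
tcp_pos: [0.5385, -0.1696, 0.3211]
eef_rot: [-0.001, 0.175, 0.985, 0.0]
ft_force: [-0.6, 1.6, -0.2]
width: 0.0855
finger_force: 0.0
[ 0.53848281 -0.16962073  0.32106487] [-9.63674134e-04  1.75111243e-01  9.84548130e-01  3.20776257e-04] [ 0.73714605  0.24376587 -0.646538    1.730974    0.15460237  1.22043397
  1.27001906]
[0.5296692 0.1809785 0.118    ]
[0.53207646 0.17932532 0.118     ]
[0.53331538 0.1782377  0.062     ]
```

View pics/w4.png

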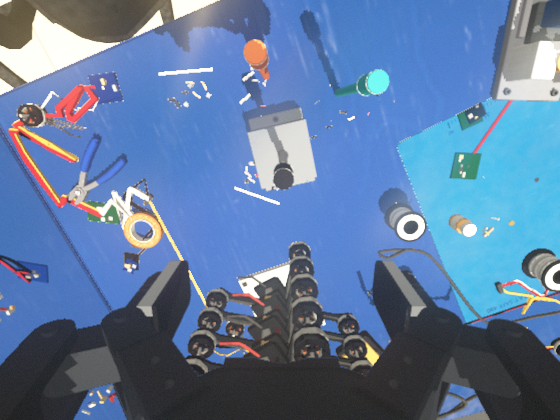

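Steel rod grip top at about (283,176) in the wrist view; the motor stand is ahead at (300,250+), teal (373,82) and orange (257,53) decoys are behind.

```bash
python3 - <<'E'
from h import *;import cv2
o=get_obs();im=cv2.imread("pics/w4.png")
m=(im[150:200,265:305].max(2)<60).astype(np.uint8)
n,l,s,c=cv2.connectedComponentsWithStats(m);k=1+s[1:,4].argmax();print(s[k],c[k]+[265,150])
print(onz("wrist",283.5,176,.195,o),onz("wrist",299,248,.0,o),onz("wrist",299,248,.2,o))
E
```

```text
Traceback (most recent call last):
ValueError: attempt to get argmax of an empty sequence
```

```bash
python3 - <<'E'
from h import *;import cv2
o=get_obs();im=cv2.imread("pics/w4.png")
print(im[160:196:3,260:308:4].max(2))
m=(im[150:200,265:305].max(2)<90).astype(np.uint8)
n,l,s,c=cv2.connectedComponentsWithStats(m);print(s,c+[265,150])
print(onz("wrist",283.5,176,.195,o),onz("wrist",299,248,.0,o),onz("wrist",299,248,.2,o))
E
```

```text
[[223 225 225 226 225 136 136 225 227 227 227 227]
 [223 226 225 225 224  95  95 197 227 227 228 226]
 [222 225 225 225  95  85  83  81 238 227 227 227]
 [223 224 225 225  87 110 115 201 186 227 227 229]
 [223 224 226 225 126  98  99 100 185 227 228 228]
 [226 226 224 231 100  98 101  97 121 228 228 227]
 [225 226 228 228  97  97 101 100  98 229 230 229]
 [222 226 226 210  99 100  99  97 101 228 229 230]
 [218 226 225 226  96 100 101 101 171 205 211 214]
 [214 227 246 109 176  98 103 127 212 213 216 213]
 [212 208 211 182 223 210 216 213 214 213 216 215]
 [215 214 213 214 213 214 214 213 214 214 214 214]]
[[   0    0   40   50 1953]
 [  10   14   16    6   47]] [[284.5483871  174.70506912]
 [282.4893617  165.9787234 ]]
[ 0.51943582 -0.16005646  0.195     ] [ 6.74634871e-01 -1.89089972e-01 -5.55111512e-17] [ 0.58322268 -0.16887149  0.2       ]
```

```bash
python3 -m creep '[[[0,0,0],[-16,9,0],0],[[0,0,0],[-16,9,-30],0],[[0,0,0],[-16,9,-65],0],[[0,0,0],[-16,9,-100],0],[[0,0,0],[-16,9,-130],0],[[0,0,0],[-16,9,-149],0],[[0,0,0],[-16,9,-149],0],[[0,0,0],[-16,9,-149],0]]' && python3 -m creep '[[[0,0,0],[0,0,0],0.6],[[0,0,0],[0,0,0],0.7],[[0,0,0],[0,0,0],0.8],[[0,0,0],[0,0,0],0.9],[[0,0,0],[0,0,0],1],[[0,0,0],[0,0,0],1],[[0,0,0],[0,0,0],1],[[0,0,0],[0,0,0],1]]' 60
```

```text
time_s: 7.78
tcp_pos: [0.5225, -0.1597, 0.1733]
eef_rot: [-0.001, 0.174, 0.985, 0.0]
ft_force: [0.1, -1.0, 1.3]
width: 0.0848
finger_force: 0.0
time_s: 8.45
tcp_pos: [0.5232, -0.1611, 0.1739]
eef_rot: [0.0, 0.175, 0.985, -0.0]
ft_force: [-0.3, -0.3, 5.2]
width: 0.0154
finger_force: 58.3
```

```bash
python3 -m creep '[[[0,0,0],[0,0,8],1],[[0,0,0],[0,0,16],1],[[0,0,0],[0,0,26],1],[[0,0,0],[0,0,40],1],[[0,0,0],[0,0,60],1],[[0,0,0],[0,0,85],1],[[0,0,0],[0,0,110],1],[[0,0,0],[0,0,135],1],[[0,0,0],[0,0,150],1],[[0,0,0],[0,0,150],1]]'; python3 - <<'E'
from h import *;import cv2
o=get_obs();print(o['tcp_pos'],o['q'])
a=grab_frame("wrist")[:,:,::-1];b=grab_frame("side")[:,:,::-1];t=grab_frame("top")[:,:,::-1]
cv2.imwrite("pics/w5.png",a);cv2.imwrite("pics/s5.png",b);cv2.imwrite("pics/t5.png",t)
R=lambda im,x,y,w,h:cv2.resize(im[y:y+h,x:x+w],(400,300),interpolation=cv2.INTER_CUBIC)
cv2.imwrite("pics/c5.png",np.hstack([R(a,140,150,280,210),R(b,170,170,160,120)]))
E
```

```text
time_s: 9.28
tcp_pos: [0.524, -0.1607, 0.3277]
eef_rot: [0.003, 0.175, 0.985, -0.0]
ft_force: [0.8, -0.1, -1.9]
width: 0.0151
finger_force: 58.6
[ 0.52403024 -0.16070535  0.32767346] [ 0.75061347  0.20489023 -0.65702228  1.76049133  0.13436288  1.21584773
  1.2765652 ]
```

View pics/c5.png

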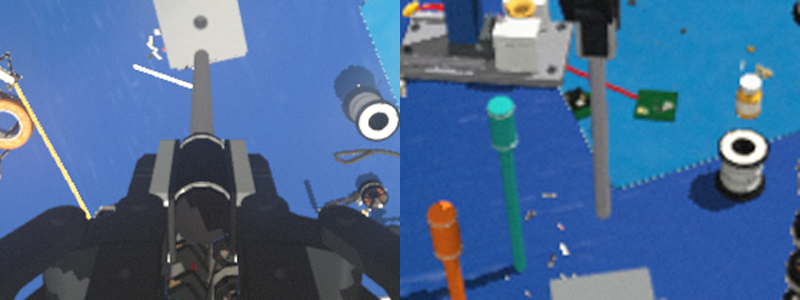

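Rod is held; foot in wrist view at about (281,188), in side view at (251,255).

```bash
python3 - <<'E'
from h import *;import cv2
o=get_obs()
print(onz("side",250.8,254.5,.163,o),onz("wrist",280.7,189,.163,o),o['tcp_pos'])
# shaft direction in side view: centre columns by row
s=cv2.imread("pics/s5.png");w=cv2.imread("pics/w5.png")
for v in (200,215,230,245,252,256,258): print(v,s[v,240:262].astype(int)[:,0]-s[v,240:262].astype(int)[:,2])
E
```

```text
[ 0.52305483 -0.15901845  0.163     ] [ 0.52111437 -0.16096057  0.163     ] [ 0.52245739 -0.16078931  0.32315233]
200 [ 143   70    4  -56 -125  -20   12    1    3   -1   -1    0  108  158
  157  154  154  155  157  156  156  158]
215 [ 24  22  23  26  23  21  18   3   1   0  -1  -2  22 116 160 165 164 162
 163 161 160 163]
230 [122 124 122 123 122 120  51  14  -2   0   1   0   1 104 155 157 160 158
 157 157 155 154]
245 [122 122 122 122 120 118 117  84  18   0   2   2   0  16  89  96 103 120
 110  55  93 119]
252 [113 107 112 112 117 118 118 111  34   3   3   1   0   0  77 117 120 120
 120 122 123 122]
256 [118 120 122 120 120 124 122 119  91  34   7   0  14  62 103 123 124 119
 119 118 120 120]
258 [119 119 122 124 122 122 123 123 121 123 117 117 119 121 121 120 120 121
 118 123 119 121]
```

```bash
python3 -m creep '[[[0,0,0],[1,-0,5],1],[[0,0,0],[1,30,10],1],[[0,0,0],[2,70,15],1],[[0,0,0],[3,110,15],1],[[0,0,0],[4,150,15],1],[[0,0,0],[5,190,15],1],[[0,0,0],[6,230,15],1],[[0,0,0],[7,270,15],1],[[0,0,0],[8,305,10],1],[[0,0,0],[9,325,5],1]]' && python3 -m creep '[[[0,0,0],[0,10,0],1],[[0,0,0],[0,16,0],1],[[0,0,0],[0,17,0],1],[[0,0,0],[0,17,0],1],[[0,0,0],[0,17,0],1],[[0,0,0],[0,17,0],1]]'; python3 - <<'E'
from h import *;import cv2
o=get_obs();print(o['tcp_pos'],o['q'])
a=grab_frame("wrist")[:,:,::-1];b=grab_frame("side")[:,:,::-1];t=grab_frame("top")[:,:,::-1]
cv2.imwrite("pics/w6.png",a);cv2.imwrite("pics/s6.png",b);cv2.imwrite("pics/t6.png",t)
R=lambda im,x,y,w,h:cv2.resize(im[y:y+h,x:x+w],(400,300),interpolation=cv2.INTER_CUBIC)
cv2.imwrite("pics/c6.png",np.hstack([R(a,210,140,140,105),R(b,170,105,100,75)]))
E
```

```text
time_s: 10.27
tcp_pos: [0.5309, 0.1686, 0.3282]
eef_rot: [-0.0, 0.173, 0.985, 0.001]
ft_force: [-0.0, -0.2, -1.3]
width: 0.0151
finger_force: 58.7
time_s: 10.77
tcp_pos: [0.5321, 0.1798, 0.3285]
eef_rot: [0.0, 0.176, 0.984, -0.0]
ft_force: [0.6, -0.3, -1.5]
width: 0.0154
finger_force: 58.7
[0.53214031 0.17978043 0.32847665] [ 0.26770674  0.27076806 -0.84894876  1.72020762  0.2139084   1.24716548
  0.58520156]
```

View pics/c6.png

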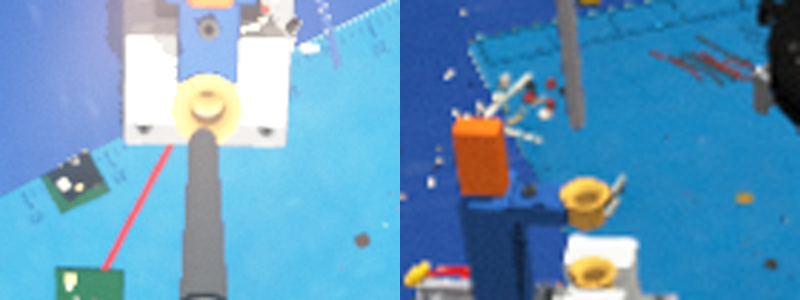

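Wrist view: foot at (281.4,188.3), bushing mouth centre at (282.8,176.8). Side view: foot at (214.2,134.7), mouth at (216.5,152.5).

```bash
python3 - <<'E'
from h import *;import cv2
o=get_obs();print(o['tcp_pos'])
for n,f,b in[("wrist",(281.4,188.3),(282.8,176.8)),("side",(214.2,134.7),(216.5,152.5))]:
    F=onz(n,*f,.165,o);B=onz(n,*b,.118,o);print(n,F,B,(B-F)*1e3)
# refine mouth in wrist by brass ring ellipse
im=cv2.imread("pics/w6.png");h=cv2.cvtColor(im,cv2.COLOR_BGR2HSV)[150:205,260:305]
m=cv2.inRange(h,(12,50,150),(32,255,255));c,_=cv2.findContours(m,0,2);k=max(c,key=cv2.contourArea)
print(cv2.boundingRect(k),cv2.fitEllipse(cv2.convexHull(k)))
im=cv2.imread("pics/s6.png");h=cv2.cvtColor(im,cv2.COLOR_BGR2HSV)[145:180,205:230]
m=cv2.inRange(h,(15,90,120),(32,255,255))
for v in range(0,35,2):print(v+145,''.join('#' if x else '.' for x in m[v]))
E
```

```text
[0.53200826 0.18038234 0.32852061]
wrist [0.53115201 0.18075495 0.165     ] [0.53055468 0.1826457  0.118     ] [ -0.59733027   1.89074686 -47.        ]
side [0.53235996 0.1845699  0.165     ] [0.53335096 0.18275668 0.118     ] [  0.99099713  -1.81322476 -47.        ]
(10, 16, 24, 24) ((21.61679458618164, 27.369720458984375), (23.727842330932617, 24.27208137512207), 165.33596801757812)
145 .........................
147 .........................
149 .........................
151 .......#########.........
153 .....#############.......
155 ......###########........
157 .......#########.........
159 ........########.........
161 .........#####...........
163 .........................
165 .........................
167 .........................
169 ............###..........
171 ........###########......
173 .......############......
175 ........##########.......
177 .........................
179 .........................
```

Aligned to within about 2 mm, well inside the countersink. Descending with force checks.

```bash
python3 -m creep '[[[0,0,0],[0,0,-15],1],[[0,0,0],[0,0,-30],1],[[0,0,0],[0,0,-40],1],[[0,0,0],[0,0,-46],1],[[0,0,0],[0,0,-50],1],[[0,0,0],[0,0,-54],1],[[0,0,0],[0,0,-58],1],[[0,0,0],[0,0,-58],1]]'
```

```text
time_s: 11.58
tcp_pos: [0.5317, 0.1811, 0.27]
eef_rot: [-0.0, 0.175, 0.985, -0.0]
ft_force: [-0.1, -0.7, -1.3]
width: 0.0154
finger_force: 58.7
```

```bash
python3 -m creep '[[[0,0,0],[0,0,-8],1],[[0,0,0],[0,0,-16],1],[[0,0,0],[0,0,-24],1],[[0,0,0],[0,0,-32],1],[[0,0,0],[0,0,-37],1],[[0,0,0],[0,0,-37],1]]'; python3 - <<'E'
from h import *;import cv2
a=grab_frame("wrist")[:,:,::-1];b=grab_frame("side")[:,:,::-1]
R=lambda im,x,y,w,h:cv2.resize(im[y:y+h,x:x+w],(400,300),interpolation=cv2.INTER_CUBIC)
cv2.imwrite("pics/c7.png",np.hstack([R(a,210,140,140,105),R(b,170,115,100,75)]))
E
```

```text
time_s: 12.08
tcp_pos: [0.5313, 0.1809, 0.2319]
eef_rot: [-0.001, 0.175, 0.985, -0.0]
ft_force: [0.3, -0.6, -2.3]
width: 0.0152
finger_force: 58.7
```

View pics/c7.png

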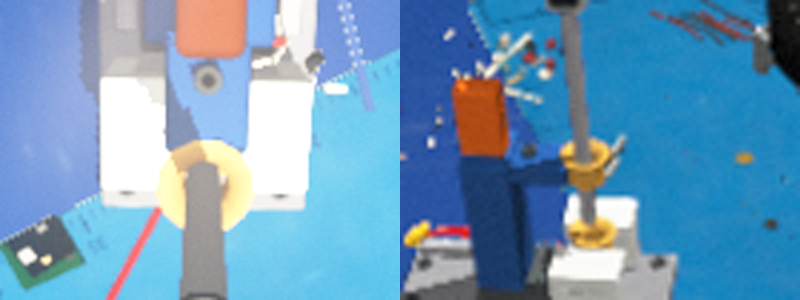

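The rod is through the upper bushing and right over the lower one. Continue.

```bash
python3 -m creep '[[[0,0,0],[0,0,-5],1],[[0,0,0],[0,0,-10],1],[[0,0,0],[0,0,-15],1],[[0,0,0],[0,0,-15],1]]'
```

```text
time_s: 12.52
tcp_pos: [0.5314, 0.1808, 0.2173]
eef_rot: [-0.001, 0.175, 0.985, -0.0]
ft_force: [-0.2, -0.1, -1.3]
width: 0.0153
finger_force: 58.7
```

```bash
python3 -m creep '[[[0,0,0],[0,0,-6],1],[[0,0,0],[0,0,-12],1],[[0,0,0],[0,0,-18],1],[[0,0,0],[0,0,-23],1],[[0,0,0],[0,0,-26],1],[[0,0,0],[0,0,-26],1],[[0,0,0],[0,0,-26],1]]'; python3 - <<'E'
from h import *;import cv2
a=grab_frame("top")[:,:,::-1];b=grab_frame("side")[:,:,::-1]
R=lambda im,x,y,w,h:cv2.resize(im[y:y+h,x:x+w],(400,300),interpolation=cv2.INTER_CUBIC)
cv2.imwrite("pics/c8.png",np.hstack([R(b,170,100,180,135),R(b,180,130,80,60)]))
E
```

```text
time_s: 13.1
tcp_pos: [0.5318, 0.1812, 0.1923]
eef_rot: [-0.0, 0.175, 0.985, 0.0]
ft_force: [-0.6, -0.3, -2.1]
width: 0.0154
finger_force: 58.7
```

View pics/c8.png

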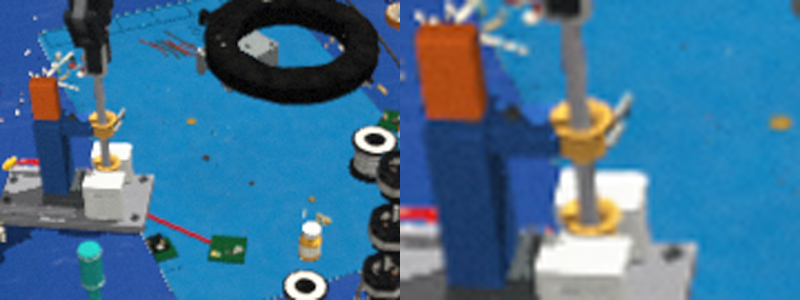

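The rod runs through both bushings without resistance, with its foot at about z = 29 mm in the open gap (12 to 44 mm). The bystanders are undisturbed. Handing in.

```bash
python3 -c "from workcell import *;print(job_done())"
```

```text
the job is handed in; nothing more can be done
None
```

The guide head is home and the steel rod is threaded through both bushings. It is still held, with its foot at about 29 mm (worked out from the tool height) in the 12–44 mm gap; the job was handed in at about 13 s, and pushing the head against its stop peaked near 99 N at the wrist (limit 120).

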